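# Feel out the hidden release of the ring drawer

## Task

The pink ring organiser has a secret drawer, released by a pad hidden in a notch somewhere along its brass edge rail. With the fingertips together, touch the rail at its left end (left as the robot sees it), slide along it in contact until they drop into the notch, and press the pad there fully down so that the drawer comes out. Then move clear; do not pick up or disturb any of the things on the organiser or the bench.

Things in the scene. Friction and masses are not known exactly. Their poses are not given: they have to be found in the camera images.
- organiser: Fixed pink organiser, 150 (x) x 400 (y) x 98 mm (z); origin at the centre of its underside, front faces its -x (to the robot), +y is the robot's left. Two solid end towers, y 105 to 200 and -105 to -200 mm, 98 mm high; between them a bay with the brass rail along its front top edge (x -75 to -35 mm) and a deck at z = 62 mm behind the rail.
- rail_left (a point): Point on the flat top (z = 90 mm) of the rigid straight brass rail, mid-width, at its left end against the left tower (organiser y = +105 mm), 8 mm below the tower's top. Axes as the organiser. The rail is 40 mm wide and 210 mm long to rail_right.
- rail_right (a point): The same at the rail's right end (organiser y = -105 mm). A 44 mm long notch is cut right across the rail, open above, to front and to back; its middle lies anywhere between organiser y = -70 and +20 mm, new every time and not reported.
- release (a joint): Press depth, in m, of the copper pad in the notch, 36 (x) x 40 (y) mm, nearly filling it: 0 as found, with its top 5 mm below the rail's top; 0.008 at its lower stop. It moves straight down, resists with about 6 N (friction, no return spring) and stays where it is left.
- ring_drawer (a joint): How far the secret drawer (front 206 x 46 mm, flush, no handle, below the rail) has come out towards the organiser's front, in m: 0 shut, 0.030 out. It is linked to the pad: 3.75 mm out for each mm of press.
- ring_bowl: Loose terracotta bowl, 90 mm across, 35 mm high, on the table; origin at the centre of its underside. Bystander.
- pink_pot: Loose pink pot, 80 mm across, 80 mm high; origin at the centre of its underside. Bystander.
- bench_block: Loose steel block 60 x 60 x 25 mm; origin at the centre of its underside. Bystander.
- soap_bottle: Loose yellow bottle 64 mm across, 150 mm high; origin at the centre of its underside. Bystander.
- flux_tin: Loose steel tin with blue cap, 48 mm across, 32 mm high, on the organiser's left tower; origin at the centre of its underside. Bystander.
- bead_jar: Loose amber jar with black cap, 44 mm across, 34 mm high, on the organiser's right tower; origin at the centre of its underside. Bystander.
- scriber: Loose red-handled scriber, 150 mm long along its x, lying on the table. Bystander.

How it is judged (in metres and radians):
On the way, in this order (a step that is already met when the one before it is completed fails the run):
1. the fingertips touch the rail near its left end, pad not pressed (contact force between the fingers and anything else above 0.3 N and y of the grasp point in the frame of organiser between 0.068 and 0.115 m and x of the grasp point in the frame of organiser between -0.085 and -0.025 m and z of the grasp point in the frame of organiser below 0.135 m and value of joint release below 0.002 m), for 0.1 s.
2. they are still in contact as they pass along the rail, about 50 mm left of the organiser's middle (contact force between the fingers and anything else above 0.3 N and y of the grasp point in the frame of organiser between 0.035 and 0.066 m and x of the grasp point in the frame of organiser between -0.085 and -0.025 m and z of the grasp point in the frame of organiser below 0.135 m and value of joint release below 0.002 m), for 0.1 s.
3. the fingertips press the pad in the notch fully down (value of joint release above 0.0065 m and contact force between the fingers and anything else above 0.5 N and x of the grasp point in the frame of organiser between -0.09 and -0.02 m and y of the grasp point in the frame of organiser between -0.11 and 0.06 m), for 0.1 s.
At the end, for the whole second after the job is handed in: The pad is pressed at least 6.5 of its 8 mm, the drawer stands out by more than 22 mm, and each of the seven loose things is at rest within 20 mm of where it started (value of joint release above 0.0065 m and value of joint ring_drawer above 0.022 m and distance of each of ring_bowl, pink_pot, bench_block, soap_bottle, flux_tin, bead_jar, scriber from where it was at the start of the episode below 0.02 m and linear speed of each of ring_bowl, pink_pot, bench_block, soap_bottle, flux_tin, bead_jar, scriber below 0.02 m/s); the robot touches nothing.
It fails at once if a loose thing on the organiser or the bench is lifted, carried or knocked (moved more than 20 mm) (distance of any of ring_bowl, pink_pot, bench_block, soap_bottle, flux_tin, bead_jar, scriber from where it was at the start of the episode above 0.02 m).
It also fails if it takes over 58 s, if anything falls off the work surface, if the arm or the gripper's body presses on something with over 40 N, if the wrist force passes 120 N, or if a joint passes its speed limit or range.

## Robot

A 6-joint arm with a two-finger parallel gripper is mounted at the origin on the work surface. World frame = base frame: x ahead of the robot, y to its left, z up, the work surface at z = 0. Lengths are in m, angles in degrees, forces in N, time in s.
With the tool pointing down it reaches from about 0.375 to 0.9 m from the base axis. Payload 3.1 kg.
Tool frame: the origin (TCP) lies on the centre line of the jaws, within the pads' length; the fingertips stand 25 mm ahead of it and the grasp point (between the pads) lies 6 mm ahead of it; z points along the fingers, y is the line along which they close (so a half turn about z gives the same grasp; the last joint's range is limited). The gripper opens to 87 mm and grips with 3 to 60 N. Pads are 19 mm wide; open, the fingers measure 117 mm over their backs; the gripper's body (75 mm by 190 mm) begins 51 mm behind the grasp point.
Start: joints at [-77.836, 30.224, 82.088, -0, 67.689, -10.227], TCP at [0.238, -0.578, 0.248] pointing down, gripper open.
Joint ranges: [-176.69, 176.69], [-43.24, 126.21], [12.49, 139.97], [-82, 262], [0, 151.66], [-163.58, 163.58]. Speed limits (degrees/s): [159.86, 159.86, 180, 180, 180, 180].

## Interface

Orientations are given as a 3x3 rotation matrix whose columns are the frame's x, y, z axes.
In Python, from rig import bot, cams, models gives the robot as it stands. The module is installed in compiled form; this text tells all that it offers.
- The arm moves only by the shell command python3 -m handwheel 'ROWS' [OPENING]. ROWS is JSON, a list of rows, each a list of 6 numbers: the shift along the world's x, y, z each as a share of 1 m, from -1 to 1, then the turn, a rotation vector about the world's x, y, z each as a share of 2 rad, from -1 to 1. In form: [[dx, dy, dz, wx, wy, wz], ...]. A call has exactly 8 rows; each row is the pose to reach, as a shift and turn from the pose commanded when the call began; what a row does not reach only later rows make up. A row lasts 1/12 s, in which the tool goes at most 41.7 mm and 7.16 degrees, less where a joint would pass 70% of its speed; a pose out of reach is approached as far as the arm can. A call with a number of a shift or a turn outside -1 to 1 is refused whole. A call with a gripper value outside its range is refused whole. OPENING is the opening, from -1 (shut) to 1 (fully open), so that 0 is half open, set as the call begins (- or left out, the last holds). The fingers move at their own pace and stop on an object; the grip force is fixed at half the most. Time passes only in rows, so rows that repeat a pose let the fingers close, or fill a call up. It gives the time, the measured TCP pose, the force, the opening and the grip force at its end, in the units of the state.
- bot.read_state(): the state, without advancing time (a new reading comes with each control period).
- cams.capture(name): name is "side" or "top" or "wrist"; returns (picture, depth): 384x512x3 uint8, blue, green, red; 384x512 float32, m along the optical axis (not along the pixel's ray), 0 where there is no reading.
- cams.calibration(name): a dict with "mtx" (3x3 intrinsics, pixels), "R" (3x3) and "t" (3): a world point X has camera coordinates R X + t; the wrist camera has in their place "tool_from_camera" (4x4, takes a point from camera to tool coordinates, whose origin is the TCP and whose axes are the flange's). Camera axes: x right, y down, z forward; pixel columns grow to the right and rows downward; lengths in m; the calibration is good to about 2 mm. A picture is of the moment at which its call begins: read the wrist's pose just before it. calibration takes no time and is no camera call.
- bot.hand_in(): hands the job in; it is judged then, once.
Trained networks look in the newest picture that a camera, given by its name, has taken for a name from the list of things; names that differ only in an ending like _2 or _b are one class to them, and where a whole thing is asked for, a point or a joint stands for the part that bears it (a point fixed in the world has none). Each returns a list of dicts, best first, with "conf" (0 to 1); they miss things now and then, are a little off and sometimes report something else, mostly with a low value. They report only what shows in the picture. A call takes as long as a camera call.
- models.spot_in(query, camera): "position" ([column, row] in pixels, amid what is visible of it).
- models.tip_of(query, camera): "position" ([column, row] in pixels: a listed point, or the origin of a listed thing).
The state is a dict: "time_s": time; "joint_positions": joint angles; "qvel": joint speeds; "tau": joint torques, N m; "position": TCP position; "tcp_rot": TCP orientation; "force": force on the tool from outside, world axes, zero at the start; "moment": the same for the moment, N m; "opening": opening from 0.0 (shut) to 1.0 (fully open); "grasp_force": force on a finger pad.
Only numpy, scipy, OpenCV 4.12 (cv2) and the standard library are available. Lean on these libraries where they do the work, as an engineer would, in place of code of your own. Each camera call takes 0.05 s, during which the arm holds its last target. There are 200 camera calls.

## Working session

There is one attempt and no reset: what is moved stays moved. The work goes in short steps, Python scripts to look and compute and a shell command to move; the robot and the scene stay as the last step left them, time stands still between calls to the robot, and variables do not carry over. Pictures are saved under pics/ and viewed, at most 10 in all, crops included, and the job is handed in when it is done.

```bash
mkdir -p pics; cat > h.py <<'E'
import numpy as np, cv2
from rig import bot, cams, models
def world(cam,px,depth,st=None):
    c=cams.calibration(cam);u,v=int(round(px[0])),int(round(px[1]))
    w=depth[max(0,v-2):v+3,max(0,u-2):u+3];w=w[w>0];d=np.median(w) if len(w) else 0
    p=d*np.linalg.inv(c["mtx"])@np.array([px[0],px[1],1.])
    if "R" in c: return np.array(c["R"]).T@(p-np.array(c["t"]).ravel())
    T=np.array(c["tool_from_camera"]);q=T[:3,:3]@p+T[:3,3]
    return np.array(st["tcp_rot"])@q+np.array(st["position"])
E
python3 - <<'E'
from h import *
np.set_printoptions(precision=4,suppress=True)
for cam in ["top","side"]:
    im,d=cams.capture(cam);cv2.imwrite(f"pics/{cam}1.png",im);np.save(f"pics/{cam}1.npy",d)
    for q in ["rail_left","rail_right","organiser"]:
        for r in models.tip_of(q,cam)[:2]: print(cam,q,r["conf"],r["position"],world(cam,r["position"],d))
    if cam=="top":
        for q in ["flux_tin","bead_jar","ring_bowl","pink_pot","bench_block","soap_bottle","scriber"]:
            for r in models.spot_in(q,cam)[:1]: print(cam,q,r["conf"],r["position"],world(cam,r["position"],d))
print(bot.read_state())
E
```

```text
top rail_left 0.59 [235.0, 187.1] [0.5132 0.0296 0.0905]
top rail_right 0.83 [311.3, 182.9] [ 0.5257 -0.1857  0.0975]
top organiser 0.6 [264.9, 175.9] [ 0.5514 -0.0567  0.061 ]
top flux_tin 0.78 [212.3, 161.3] [0.5786 0.0921 0.129 ]
top bead_jar 0.65 [326.8, 149.6] [ 0.6141 -0.2247  0.1307]
top ring_bowl 0.8 [96.5, 214.3] [0.4412 0.4446 0.0037]
top pink_pot 0.93 [383.5, 164.5] [ 0.6008 -0.427   0.0035]
top bench_block 0.59 [384.5, 212.0] [ 0.4514 -0.4162  0.0247]
top scriber 0.85 [156.0, 258.0] [0.3131 0.2585 0.0235]
side rail_left 0.71 [258.5, 188.9] [0.5077 0.0181 0.0897]
side rail_right 0.72 [267.3, 231.0] [ 0.5086 -0.2     0.0963]
side organiser 0.8 [278.7, 222.4] [ 0.5564 -0.1266  0.0582]
{'time_s': 0.75, 'joint_positions': array([-77.8386,  30.2209,  82.0854,  -0.0019,  67.6894, -10.2281]), 'qvel': array([-0.0341, -0.0115, -0.1217,  0.0761, -0.0228, -0.0097]), 'tau': array([  0.0003, -43.9906, -17.6964,   0.0634,   0.0503,   0.    ]), 'position': array([ 0.2381, -0.5779,  0.2476]), 'tcp_rot': array([[ 0.9246,  0.3809, -0.    ],
       [ 0.3809, -0.9246, -0.0001],
       [-0.    ,  0.0001, -1.    ]]), 'force': array([ 0.2377, -0.7926, -0.1992]), 'moment': array([0.0073, 0.0796, 0.0018]), 'grasp_force': 0.0, 'opening': 1.0007263257785974}
```

```bash
python3 - <<'E'
import cv2
a=cv2.imread("pics/top1.png")[100:280,60:420]
cv2.imwrite("pics/top1c.png",cv2.resize(a,None,fx=2.2,fy=2.2))
E
```

```text
(no output)
```

View pics/top1c.png

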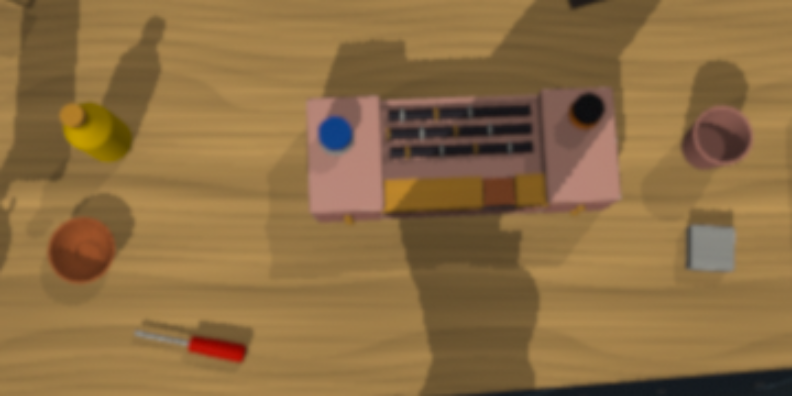

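View pics/side1.png

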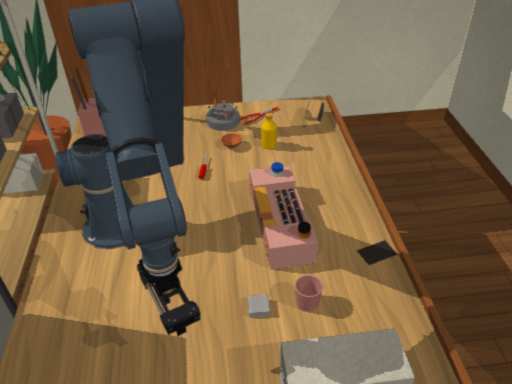

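The top view shows the rail at full-frame (235,188)–(308,186) and the darker copper pad at columns 279–294. The flux tin is on the left tower and the jar on the right. The side view agrees. Next I'll refine the rail line and the notch position.

```bash
python3 - <<'E'
from h import *
np.set_printoptions(precision=4,suppress=True)
im=cv2.imread("pics/top1.png");d=np.load("pics/top1.npy")
c=cams.calibration("top");R=np.array(c["R"]);t=np.array(c["t"]).ravel();Ki=np.linalg.inv(c["mtx"])
def ray(u,v,z):
    o=-R.T@t;r=R.T@Ki@np.array([u,v,1.]);return o+r*(z-o[2])/r[2]
hsv=cv2.cvtColor(im,cv2.COLOR_BGR2HSV)
print("rail rows", [tuple(im[187,u]) for u in range(230,312,3)])
m=(hsv[...,1]>150);m[:175]=0;m[200:]=0;m[:,:225]=0;m[:,315:]=0
n,l,s,ce=cv2.connectedComponentsWithStats(m.astype(np.uint8))
k=1+np.argmax(s[1:,4]);print(s[k])
vs,us=np.where(l==k)
box=cv2.minAreaRect(np.c_[us,vs].astype(np.float32));print(box)
for p in cv2.boxPoints(box): print(p,ray(*p,.09))
for a in [(235,187.1),(311.3,182.9),(235,188.6),(307.7,186.4)]: print("ray .09",a,ray(*a,.09))
for a in [(279,187),(294,186.8)]: print("notch",a,ray(*a,.088))
# tower outer front corners (z .098)
for a in [(201,199),(342,192)]: print("tower front top",a,ray(*a,.098))
# wrist
E
```

```text
rail rows [(np.uint8(122), np.uint8(135), np.uint8(184)), (np.uint8(105), np.uint8(121), np.uint8(165)), (np.uint8(42), np.uint8(129), np.uint8(183)), (np.uint8(43), np.uint8(132), np.uint8(186)), (np.uint8(43), np.uint8(132), np.uint8(186)), (np.uint8(34), np.uint8(108), np.uint8(152)), (np.uint8(30), np.uint8(93), np.uint8(131)), (np.uint8(29), np.uint8(92), np.uint8(130)), (np.uint8(30), np.uint8(93), np.uint8(131)), (np.uint8(29), np.uint8(92), np.uint8(130)), (np.uint8(30), np.uint8(91), np.uint8(129)), (np.uint8(28), np.uint8(91), np.uint8(129)), (np.uint8(30), np.uint8(91), np.uint8(129)), (np.uint8(29), np.uint8(90), np.uint8(128)), (np.uint8(31), np.uint8(90), np.uint8(128)), (np.uint8(30), np.uint8(90), np.uint8(128)), (np.uint8(30), np.uint8(85), np.uint8(121)), (np.uint8(31), np.uint8(57), np.uint8(103)), (np.uint8(32), np.uint8(58), np.uint8(106)), (np.uint8(31), np.uint8(57), np.uint8(105)), (np.uint8(31), np.uint8(58), np.uint8(106)), (np.uint8(28), np.uint8(56), np.uint8(96)), (np.uint8(29), np.uint8(90), np.uint8(127)), (np.uint8(30), np.uint8(92), np.uint8(129)), (n
[... 161 characters left out ...]
 np.uint8(134))]
[ 234  179   75   18 1041]
((270.7579040527344, 187.58460998535156), (15.102458000183105, 74.09819793701172), 87.83892059326172)
[233.4504 181.4358] [0.5294 0.0342 0.09  ]
[307.4959 178.6417] [ 0.5391 -0.1764  0.09  ]
[308.0654 193.7334] [ 0.4958 -0.1773  0.09  ]
[234.0199 196.5275] [0.4863 0.0321 0.09  ]
ray .09 (235, 187.1) [0.5132 0.0296 0.09  ]
ray .09 (311.3, 182.9) [ 0.5269 -0.187   0.09  ]
ray .09 (235, 188.6) [0.509  0.0296 0.09  ]
ray .09 (307.7, 186.4) [ 0.5168 -0.1766  0.09  ]
notch (279, 187) [ 0.5148 -0.0952  0.088 ]
notch (294, 186.8) [ 0.5157 -0.1379  0.088 ]
tower front top (201, 199) [0.4777 0.124  0.098 ]
tower front top (342, 192) [ 0.5003 -0.272   0.098 ]
```

```bash
python3 -m handwheel '[[0.01,0.02,0,0,0,0.02],[0.026,0.055,0,0,0,0.06],[0.042,0.091,0,0,0,0.1],[0.058,0.127,0,0,0,0.14],[0.074,0.163,0,0,0,0.18],[0.09,0.199,0,0,0,0.22],[0.106,0.235,0,0,0,0.26],[0.122,0.271,0,0,0,0.3]]' -1
```

```text
time_s: 1.42
position: [0.3605, -0.3052, 0.2478]
tcp_rot: [[0.545, 0.838, 0.001], [0.838, -0.545, -0.0], [-0.0, 0.001, -1.0]]
force: [0.8, 0.3, -0.0]
opening: 0.479
grasp_force: 0.0
```

```bash
python3 -m handwheel '[[0.016,0.036,0,0,0,0.04],[0.032,0.072,0,0,0,0.08],[0.05,0.109,0,0,0,0.12],[0.068,0.146,0,0,0,0.16],[0.086,0.183,0,0,0,0.2],[0.104,0.22,0,0,0,0.24],[0.122,0.257,0,0,0,0.28],[0.137,0.285,0,0,0,0.313]]'
```

```text
time_s: 2.08
position: [0.4978, -0.0189, 0.2479]
tcp_rot: [[-0.051, 0.999, 0.001], [0.999, 0.051, 0.0], [0.0, 0.001, -1.0]]
force: [0.5, 0.5, 0.8]
opening: 0.005
grasp_force: 0.0
```

```bash
python3 - <<'E'
from h import *
np.set_printoptions(precision=4,suppress=True)
st=bot.read_state();im,d=cams.capture("wrist");cv2.imwrite("pics/wrist1.png",im);np.save("pics/wrist1.npy",d)
for q in ["rail_left","rail_right","organiser"]:
    for r in models.tip_of(q,"wrist")[:2]: print(q,r["conf"],r["position"],world("wrist",r["position"],d,st))
for r in models.spot_in("release","wrist")[:2]: print(r["conf"],r["position"],world("wrist",r["position"],d,st))
print(st["position"])
E
```

```text
rail_right 0.29 [349.2, 77.1] [0.5729 0.0883 0.1296]
organiser 0.62 [302.1, 206.0] [ 0.5567 -0.0503  0.0619]
[ 0.4978 -0.0189  0.2479]
```

View pics/wrist1.png

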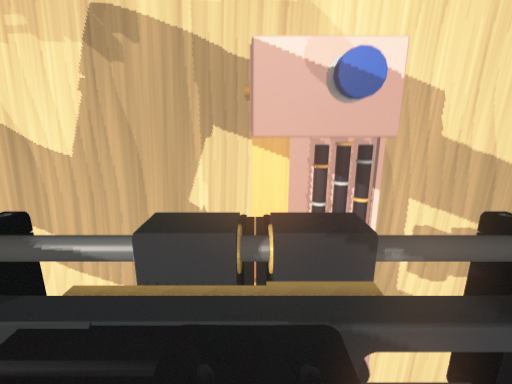

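The wrist view shows the left tower (rows 38–136, tin at (360,72)), and the brass rail starting at row 137 between columns 252 and 290. The closed fingers are at the bottom.

```bash
python3 - <<'E'
from h import *
np.set_printoptions(precision=4,suppress=True)
st=bot.read_state();d=np.load("pics/wrist1.npy")
for p in [(271,142),(271,170),(271,200),(256,170),(286,170),(256,133),(385,133),(256,45),(400,45)]: print(p,world("wrist",p,d,st))
im=cv2.imread("pics/wrist1.png");
for v in (150,190): print([tuple(map(int,im[v,u])) for u in range(242,300,4)])
print([tuple(map(int,im[v,271])) for v in range(128,148,2)])
E
```

```text
(271, 142) [0.5107 0.0235 0.0895]
(271, 170) [ 0.5126 -0.0063  0.0894]
(271, 200) [ 0.5147 -0.0399  0.0896]
(256, 170) [ 0.4964 -0.0071  0.0895]
(286, 170) [ 0.5288 -0.0055  0.0896]
(256, 133) [0.4945 0.0324 0.0974]
(385, 133) [0.6256 0.0386 0.0972]
(256, 45) [0.4905 0.1137 0.0973]
(400, 45) [0.6264 0.1201 0.0973]
[(151, 215, 243), (146, 209, 240), (160, 224, 248), (144, 232, 254), (144, 232, 254), (139, 228, 253), (122, 203, 246), (110, 181, 232), (109, 180, 232), (109, 180, 232), (107, 176, 229), (105, 170, 224), (159, 181, 229), (160, 179, 228), (161, 180, 228)]
[(153, 218, 245), (143, 205, 239), (156, 222, 248), (140, 229, 254), (140, 230, 254), (136, 226, 253), (141, 230, 254), (139, 229, 254), (141, 231, 254), (143, 233, 254), (142, 230, 254), (137, 225, 253), (158, 178, 228), (157, 177, 228), (157, 178, 227)]
[(162, 181, 228), (161, 181, 228), (162, 182, 229), (161, 179, 227), (141, 164, 215), (108, 174, 226), (106, 176, 228), (107, 176, 228), (107, 176, 228), (107, 176, 228)]
```

```bash
python3 -m handwheel '[[0.004,0.008,-0.01,0,0,0],[0.009,0.016,-0.03,0,0,0],[0.013,0.024,-0.055,0,0,0],[0.013,0.024,-0.08,0,0,0],[0.013,0.024,-0.1,0,0,0],[0.013,0.024,-0.115,0,0,0],[0.013,0.024,-0.12,0,0,0],[0.013,0.024,-0.123,0,0,0]]'
```

```text
time_s: 3.0
position: [0.5092, 0.0014, 0.1232]
tcp_rot: [[-0.044, 0.999, -0.003], [0.999, 0.044, 0.001], [0.001, -0.003, -1.0]]
force: [0.7, -0.1, 0.2]
opening: 0.004
grasp_force: 0.0
```

```bash
python3 -m handwheel '[[0.001,0.003,-0.002,0,0,0],[0.001,0.003,-0.004,0,0,0],[0.001,0.003,-0.006,0,0,0],[0.001,0.003,-0.007,0,0,0],[0.001,0.003,-0.008,0,0,0],[0.001,0.003,-0.009,0,0,0],[0.001,0.003,-0.01,0,0,0],[0.001,0.003,-0.01,0,0,0]]'
```

```text
time_s: 3.67
position: [0.5113, 0.0052, 0.1154]
tcp_rot: [[-0.046, 0.999, 0.001], [0.999, 0.046, -0.0], [-0.0, 0.001, -1.0]]
force: [-1.2, 0.1, 5.0]
opening: 0.004
grasp_force: 3.0
```

Contact at 5 N, with the fingertips at rail height. Now I'll slide right along the rail.

```bash
python3 -m handwheel '[[0,0,-0.001,0,0,0],[0,0,-0.001,0,0,0],[0.0003,-0.005,-0.001,0,0,0],[0.0005,-0.01,-0.001,0,0,0],[0.0007,-0.015,-0.001,0,0,0],[0.001,-0.02,-0.001,0,0,0],[0.0012,-0.025,-0.001,0,0,0],[0.0015,-0.03,-0.001,0,0,0]]'
```

```text
time_s: 4.33
position: [0.5123, -0.0219, 0.1153]
tcp_rot: [[-0.043, 0.999, 0.001], [0.999, 0.043, 0.005], [0.005, 0.001, -1.0]]
force: [-0.9, 11.2, 15.4]
opening: 0.002
grasp_force: 7.5
```

```bash
python3 -m handwheel '[[0.0002,-0.004,0,0,0,0],[0.0004,-0.008,0.0005,0,0,0],[0.0006,-0.012,0.0005,0,0,0],[0.0008,-0.017,0.0005,0,0,0],[0.001,-0.022,0.0005,0,0,0],[0.0013,-0.027,0.0005,0,0,0],[0.0015,-0.032,0.0005,0,0,0],[0.0018,-0.037,0.0005,0,0,0]]'
```

```text
time_s: 5.0
position: [0.514, -0.0595, 0.1154]
tcp_rot: [[-0.044, 0.999, -0.0], [0.999, 0.044, 0.004], [0.004, -0.0, -1.0]]
force: [-1.7, 9.8, 11.5]
opening: 0.001
grasp_force: 5.8
```

```bash
python3 -m handwheel '[[0.0002,-0.005,0,0,0,0],[0.0005,-0.01,0,0,0,0],[0.0007,-0.015,0,0,0,0],[0.001,-0.02,0,0,0,0],[0.0012,-0.025,0,0,0,0],[0.0015,-0.03,0,0,0,0],[0.0018,-0.036,0,0,0,0],[0.002,-0.042,0,0,0,0]]'
```

```text
time_s: 5.67
position: [0.5158, -0.1014, 0.1152]
tcp_rot: [[-0.045, 0.999, -0.001], [0.999, 0.045, 0.004], [0.004, -0.001, -1.0]]
force: [-0.8, 6.9, 8.4]
opening: 0.006
grasp_force: 4.3
```

```bash
python3 -m handwheel '[[0.0001,-0.003,0,0,0,0],[0.0002,-0.006,0,0,0,0],[0.0004,-0.009,-0.0005,0,0,0],[0.0005,-0.011,-0.001,0,0,0],[0.0006,-0.013,-0.001,0,0,0],[0.0007,-0.015,-0.001,0,0,0],[0.0008,-0.016,-0.001,0,0,0],[0.0008,-0.016,-0.001,0,0,0]]'
```

```text
time_s: 6.33
position: [0.5172, -0.1202, 0.1129]
tcp_rot: [[-0.046, 0.999, -0.0], [0.999, 0.046, -0.0], [-0.0, -0.0, -1.0]]
force: [0.3, 0.8, -0.3]
opening: 0.008
grasp_force: 0.0
```

The contact force vanished and z fell, so the tips are in the notch. Now I'll press the pad.

```bash
python3 -m handwheel '[[0,0.001,-0.002,0,0,0],[0,0.001,-0.004,0,0,0],[0,0.001,-0.006,0,0,0],[0,0.001,-0.008,0,0,0],[0,0.001,-0.009,0,0,0],[0,0.001,-0.01,0,0,0],[0,0.001,-0.011,0,0,0],[0,0.001,-0.011,0,0,0]]'
```

```text
time_s: 7.0
position: [0.5174, -0.1188, 0.1025]
tcp_rot: [[-0.046, 0.999, 0.001], [0.999, 0.046, -0.0], [-0.0, 0.001, -1.0]]
force: [-0.7, 0.1, 3.7]
opening: 0.002
grasp_force: 2.2
```

```bash
python3 -m handwheel '[[0,0,-0.001,0,0,0],[0,0,-0.002,0,0,0],[0,0,-0.002,0,0,0],[0,0,-0.002,0,0,0],[0,0,-0.002,0,0,0],[0,0,-0.002,0,0,0],[0,0,-0.002,0,0,0],[0,0,-0.002,0,0,0]]'
```

```text
time_s: 7.67
position: [0.5174, -0.1188, 0.1022]
tcp_rot: [[-0.046, 0.999, 0.001], [0.999, 0.046, -0.001], [-0.001, 0.001, -1.0]]
force: [-2.8, 0.6, 18.0]
opening: 0.004
grasp_force: 8.8
```

It's at the stop: 18 N with no further travel, 13 mm below the rail. Lifting straight up.

```bash
python3 -m handwheel '[[0,0,0.004,0,0,0],[0,0,0.012,0,0,0],[0,0,0.03,0,0,0],[0,0,0.06,0,0,0],[0,0,0.09,0,0,0],[0,0,0.12,0,0,0],[0,0,0.145,0,0,0],[0,0,0.16,0,0,0]]'; python3 -m handwheel '[[-0.01,-0.02,0,0,0,0],[-0.025,-0.05,0,0,0,0],[-0.04,-0.085,0,0,0,0],[-0.055,-0.12,0,0,0,0],[-0.07,-0.155,0,0,0,0],[-0.08,-0.18,0,0,0,0],[-0.08,-0.18,0,0,0,0],[-0.08,-0.18,0,0,0,0]]'
python3 - <<'E'
from h import *
im,d=cams.capture("top");cv2.imwrite("pics/top2.png",cv2.resize(im[100:280,60:420],None,fx=2.2,fy=2.2))
E
```

```text
time_s: 8.33
position: [0.5182, -0.1191, 0.2631]
tcp_rot: [[-0.046, 0.999, 0.004], [0.999, 0.046, -0.002], [-0.002, 0.004, -1.0]]
force: [1.5, -0.3, 0.0]
opening: 0.007
grasp_force: 0.0
time_s: 9.0
position: [0.4366, -0.2998, 0.2598]
tcp_rot: [[-0.043, 0.999, -0.0], [0.999, 0.043, 0.001], [0.001, -0.0, -1.0]]
force: [0.2, -0.1, -0.0]
opening: 0.003
grasp_force: 0.0
```

View pics/top2.png

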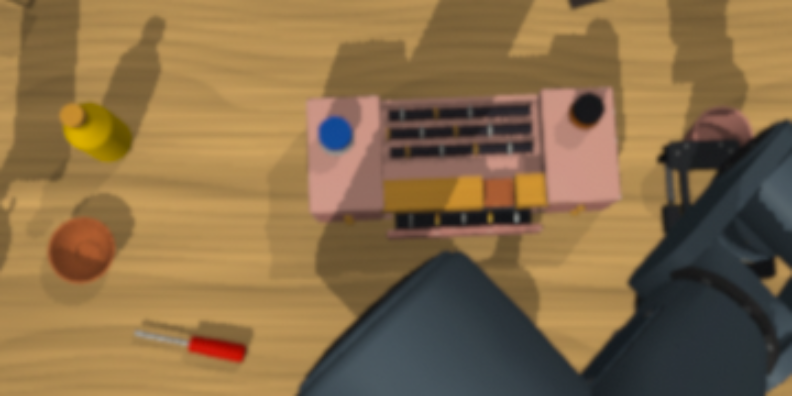

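The drawer is out below the rail (crop rows 210–238, columns 390–540), about 30 mm. The tin, jar and everything else in view are where they were, and the arm is clear.

```bash
python3 -c "
from rig import bot
print(bot.hand_in())"
```

```text
the job is handed in; nothing more can be done
None
```

The job is handed in: I slid the fingertips along the rail from its left end into the notch and pressed the pad to its stop. In the last top picture the drawer is out about 30 mm, nothing in view has moved, and the arm is clear; the judge's result was not reported.

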